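# Set the light attenuator to its third filter and take a reading

### The job

The filter slide of the light bench was left part-way in: without gripping it, use the outside of the fingers to push its orange thumb tab towards the robot until the slide is fully out against its end stop, then push it back in, counting the clicks, and leave it seated at the third click without running on to the fourth. With the third filter in place, and not before, press the green button on the white detector head fully down to take the reading and let it come up again. Nothing is to be pinched or lifted, and the loose things on the bench stay where they are.

Things in the scene. Friction and masses are not known exactly. Their poses are not given: they have to be found in the camera images.
- light_bench: Optical bench fixed to the table: aluminium rail 70 x 200 x 12 mm; finned black lamp house at its left (+y) end (to y = +102 mm, 84 mm tall), dark filter changer in the middle, white detector head (50 x 46 mm, 74 mm tall) at its right (-y) end. Origin: on the table under the middle of the changer. z up; +x is the way the filter slide is pushed in, away from the robot give or take its yaw.
- changer_top (a point): Middle of the filter changer's flat top, 81 mm above the table, straight above the bench's origin. The changer is 60 mm long along the bench's x and 26 mm along y; a brass screw on top reaches 91 mm. From its front face (30 mm in front of this point) to the tab 62 to 80 mm are free at the start.
- filter_slide (a joint): How far the slide is pushed in (m, along the bench's +x): 0 = fully out at the end stop. A spring ball clicks into notches 18 mm apart: clicks 1 to 4 at 0.018, 0.036, 0.054, 0.072 (fully in). About 9 N to leave a notch; the push fades to nothing half-way (9 mm on), then the slide snaps ahead by itself and centres in the next. Starts in notch 1 or 2.
- tab_top (a point): Middle of the upper edge of the orange thumb tab at the robot's end of the slide, 98 mm above the table. The tab is an upright plate, 12 mm thick along the bench's x, 32 mm wide along y, flat faces from 64 to 98 mm above the table. It moves with the slide; fully out it is 132 mm in front (-x) of the bench's origin.
- slide_edge (a point): On the slide's notched upper edge just behind (+x of) the tab. The slide is an upright metal plate 6 mm thick along the bench's y that runs along x from 8 mm in front of the tab through the changer; its upper edge is at most 60 mm above the table, so fingertips pushing the tab stay above that.
- read_button (a joint): Travel of the round green push button (m): 0 = up, 0.005 = fully down; springs back up by itself. About 1.5 N starts it and 5 N presses it fully; it counts as pressed from 0.004 on.
- read_button_top (a point): Middle of the upper face of the green button (24 mm across, in a black collar 36 mm across) on top of the detector head, 95 mm above the table when up, 64 mm to the right (-y) of the bench's origin.
- amber_bottle: brown glass reagent bottle with black cap, 44 mm across, 98 mm tall; bystander lying or standing loose on the table, not to be moved; origin at the middle of its underside
- microtube: small clear snap-cap tube lying on its side, 40 x 14 x 14 mm; bystander lying or standing loose on the table, not to be moved; origin at the middle of its underside
- tip_box: pipette-tip box with blue lid, 71 x 125 x 68 mm; bystander lying or standing loose on the table, not to be moved; origin at the middle of its underside
- notepad: white spiral notepad, 110 x 75 x 11 mm; bystander lying or standing loose on the table, not to be moved; origin at the middle of its underside
- pen: black pen with a blue end, 142 x 10 x 12 mm; bystander lying or standing loose on the table, not to be moved; origin at the middle of its underside

How it is judged:
By the outcome, as a careful person would: the job done as asked, in the order asked, and still so for the second after the job is handed in, with the robot touching nothing.
It also fails if it takes over 59 s, if anything falls off the work surface, if the arm or the gripper's body presses on something with over 40 N, if the wrist force passes 120 N, or if a joint passes its speed limit or range.

### The arm

A 6-joint arm with a two-finger parallel gripper is mounted at the origin on a cart in front of the work surface, level with it; the furniture and walls round the work are solid. World frame = base frame: x ahead of the robot, y to its left, z up, the work surface at z = 0. Lengths are in m, angles in rad, forces in N, time in s.
With the tool pointing down it reaches from about 0.35 to 0.975 m from the base axis. Payload 17.4 kg.
Tool frame: the origin (TCP) lies on the centre line of the jaws, within the pads' length; the fingertips stand 14 mm ahead of it and the grasp point (between the pads) lies 5 mm behind it; z points along the fingers, y is the line along which they close (so a half turn about z gives the same grasp; the last joint's range is limited). The gripper opens to 85 mm and grips with 20 to 120 N. Pads are 22 mm wide; open, the fingers measure 114 mm over their backs; the gripper's body (76 mm by 85 mm) begins 54 mm behind the grasp point. The pads swing forward as they close: fully open they stand 13 mm farther back than shut.
Start: joints at [-1.284, 0.116, 1.442, -0, 1.584, -0.038], TCP at [0.215, -0.64, 0.245] pointing down, gripper open.
Joint ranges: [-2.83, 2.83], [-0.83, 2.19], [0.07, 2.5], [-1.14, 4.28], [0.01, 3], [-2.97, 2.97]. Speed limits (rad/s): [1.89, 1.89, 2.22, 3.14, 3.14, 3.14].

### API

Orientations are given as a rotation vector (axis times angle).
In Python, from workcell import env gives the robot as it stands.
- The arm moves only by the tool move_arm, never from a script. Its argument "deltas" is a list of rows, each an object of numbers: "x", "y", "z": the shift along the tool's x, y, z as a fraction of full scale; "turn": the turn about the tool's z as a fraction of full scale. In form: [{"x": .., "y": .., "z": .., "turn": ..}, ...]. A call has 1 to 20 rows; each row shifts and turns the commanded pose from where the row before left it, along the tool's axes as they then stand; what a row does not reach is not made up. Full scale, the value 1, is 60 mm for a shift and 10 degrees for a turn. A row lasts 1/8 s, in which the tool goes at most 62.5 mm and 10.7 degrees, less where a joint would pass 70% of its speed; a pose out of reach is approached as far as the arm can. A call with a number of a shift or a turn outside -1 to 1 is refused whole. A call with a gripper value outside its range is refused whole. "gripper" is the opening, from -1 (shut) to 1 (fully open), set as the call begins (left out, the last holds). The fingers move at their own pace and stop on an object; "squeeze" is the grip in N (left out, the last holds). Time passes only in rows, so rows that do not move let the fingers close. It gives the time, the measured TCP pose, the force, the opening and the grip force at its end, in the units of the state.
- env.sense(): the state, without advancing time (a new reading comes with each control period).
- env.capture(name): name is "side" or "top" or "wrist"; returns a dict with "img" (384x512x3 uint8, red, green, blue), "range_z" (384x512 float32, m along the optical axis (not along the pixel's ray), 0 where there is no reading), "fov_y" (degrees; the focal length in pixels is half the picture's height over the tangent of half this angle, whatever the lens; pixels are square), "cx", "cy" (the principal point, pixels), "k1" (the pictures are not rectified: a ray, as slopes to the right and down, at radius r is drawn at 1 + k1 r^2 times it, then the intrinsics apply), "rvec" (rotation vector, rad) and "tvec" (3), from world to camera coordinates, as OpenCV has them; the wrist camera has in their place "hand_eye" (4x4, takes a point from camera to tool coordinates, whose origin is the TCP and whose axes are the flange's). Camera axes: x right, y down, z forward; pixel columns grow to the right and rows downward; lengths in m; the calibration is good to about 2 mm. A picture is of the moment at which its call begins: read the wrist's pose just before it.
- env.hand_in(): hands the job in; it is judged then, once.
Trained networks look in a picture, given as the dict that the camera call returned (one of the last four; its "shot" number tells which), for a name from the list of things; names that differ only in an ending like _2 or _b are one class to them, and where a whole thing is asked for, a point or a joint stands for the part that bears it (a point fixed in the world has none). Each returns a list of dicts, best first, with "confidence" (0 to 1); they miss things now and then, are a little off and sometimes report something else, mostly with a low value. They report only what shows in the picture. A call takes as long as a camera call.
- env.spot_in(query, picture): "location" ([x, y, z] in m, in world coordinates, good to about 4 mm: the middle of the surface that is visible of it).
- env.place_of(query, picture): "location" ([x, y, z] in m, in world coordinates, good to about 4 mm: a listed point, or the origin of a listed thing).
The state is a dict: "time_s": time; "q": joint angles; "qvel": joint speeds; "effort": joint torques, N m; "tool_pos": TCP position; "orientation": TCP orientation; "ft_force": force on the tool from outside, world axes, zero at the start; "ft_torque": the same for the moment, N m; "gripper_width": finger opening in m; "grip_force": force on a finger pad.
Only numpy, scipy, OpenCV 4.12 (cv2) and the standard library are available. Lean on these libraries where they do the work, as an engineer would, in place of code of your own. Each camera call takes 0.05 s, during which the arm holds its last target. There are 200 camera calls.

## Working session

There is one attempt and no reset: what is moved stays moved. The work goes in short steps, Python scripts to look and compute and a tool call to move; the robot and the scene stay as the last step left them, time stands still between calls to the robot, and variables do not carry over. Pictures are saved under pics/ and viewed, at most 10 in all, crops included, and the job is handed in when it is done.

Besides the shell and the picture viewer there is one more tool, called by a JSON object that holds its "method" and its "body". move_arm: Moves the arm, as the interface text tells. Shift numbers are shares of 60 mm and turn numbers shares of 10 degrees, none past 1 either way. Its arguments: {"type":"object","properties":{"deltas":{"type":"array","items":{"type":"object","properties":{"x":{"type":"number","minimum":-1,"maximum":1},"y":{"type":"number","minimum":-1,"maximum":1},"z":{"type":"number","minimum":-1,"maximum":1},"turn":{"type":"number","minimum":-1,"maximum":1}}}},"gripper":{"type":"number"},"squeeze":{"type":"number"}},"required":["deltas"]}

```bash
mkdir -p pics
cat > h.py <<'E'
import numpy as np, cv2
from scipy.spatial.transform import Rotation as R
from workcell import env
def world(p,u,v,z=None):
    f=p["img"].shape[0]/2/np.tan(np.radians(p["fov_y"]/2))
    K=np.array([[f,0,p["cx"]],[0,f,p["cy"]],[0,0,1]])
    n=cv2.undistortPoints(np.array([[[u,v]]],float),K,np.array([p["k1"],0,0,0,0.]))[0,0]
    z=p["range_z"][int(v),int(u)] if z is None else z
    return R.from_rotvec(np.ravel(p["rvec"])).inv().apply(np.array([n[0]*z,n[1]*z,z])-np.ravel(p["tvec"]))
E
python3 - <<'E'
from h import *
s=env.sense();print(s["time_s"],s["tool_pos"],s["orientation"],s["gripper_width"],R.from_rotvec(s["orientation"]).as_matrix().round(3))
for c in("top","side"):
    p=env.capture(c);cv2.imwrite(f"pics/{c}1.png",p["img"][:,:,::-1])
    for q in("light_bench","changer_top","tab_top","read_button_top","slide_edge","amber_bottle","microtube","tip_box","notepad","pen"):
        print(c,q,[(np.round(d["location"],4),round(d["confidence"],2)) for d in env.place_of(q,p)[:2]])
E
```

```text
0.0 [ 0.2153502  -0.63952021  0.24456957] [-3.09910341e+00 -5.07790984e-01  2.62770379e-04] 0.08515643441065485 [[ 0.948  0.319 -0.   ]
 [ 0.319 -0.948  0.001]
 [ 0.    -0.001 -1.   ]]
top light_bench [(array([0.5755, 0.3102, 0.0028]), 0.75)]
top changer_top [(array([0.5755, 0.3077, 0.0791]), 0.82)]
top tab_top [(array([0.4579, 0.2862, 0.097 ]), 0.68)]
top read_button_top [(array([0.5859, 0.2422, 0.0994]), 0.39)]
top slide_edge [(array([0.4796, 0.2921, 0.0578]), 0.79)]
top amber_bottle [(array([4.790e-01, 4.033e-01, 3.000e-04]), 0.88)]
top microtube [(array([ 0.5156,  0.1985, -0.0007]), 0.51)]
top tip_box [(array([ 0.6006, -0.3048,  0.0018]), 0.61), (array([0.5846, 0.2414, 0.0957]), 0.59)]
top notepad [(array([ 0.5665, -0.1673, -0.0019]), 0.6)]
top pen [(array([ 0.4998, -0.2311, -0.0009]), 0.61)]
side light_bench [(array([0.5744, 0.3059, 0.0011]), 0.71)]
side changer_top [(array([0.5751, 0.309 , 0.0846]), 0.78)]
side tab_top [(array([0.4615, 0.2877, 0.0987]), 0.53)]
side read_button_top []
side slide_edge [(array([0.482 , 0.2913, 0.0517]), 0.79)]
side amber_bottle [(array([0.478 , 0.4049, 0.0005]), 0.81)]
side microtube []
side tip_box [(array([ 0.6007, -0.3068,  0.0052]), 0.91), (array([ 0.4951, -0.233 ,  0.0024]), 0.59)]
side notepad [(array([ 5.692e-01, -1.682e-01, -2.000e-04]), 0.65)]
side pen []
```

View pics/top1.png

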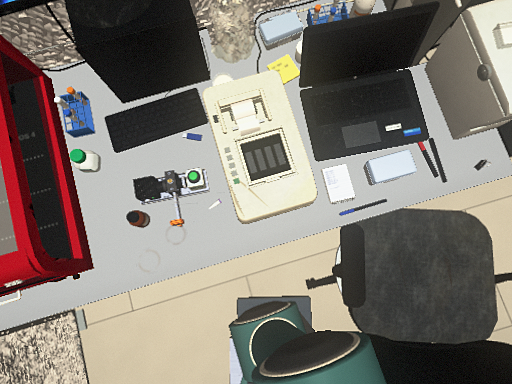

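View pics/side1.png

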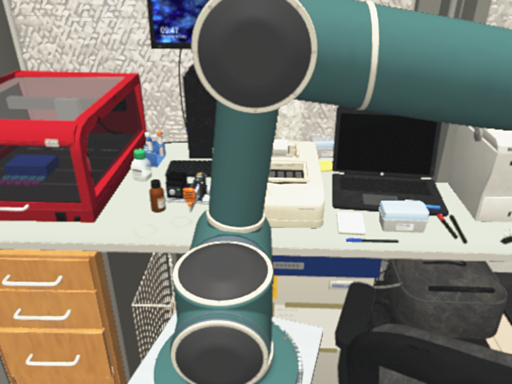

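The top view shows the bench at about (170,183), tab (177,222), green button (194,178), bottle (138,218) and microtube (214,204). The side view is mostly blocked by the arm. The tab is about 116 mm in front of the bench's origin, so the slide is in notch 1, and the yaw is about 10°. I'll move above it with the gripper shut.

{"method": "move_arm", "body": {"deltas": [{"turn":0.86,"z":-0.6},{"x":0.3,"y":-0.6},{"x":0.405,"y":-0.775},{"x":0.405,"y":-0.775},{"x":0.405,"y":-0.775},{"x":0.405,"y":-0.775},{"x":0.405,"y":-0.775},{"x":0.405,"y":-0.775},{"x":0.405,"y":-0.775},{"x":0.405,"y":-0.775},{"x":0.405,"y":-0.775},{"x":0.405,"y":-0.775},{"x":0.405,"y":-0.775},{"x":0.405,"y":-0.775},{"x":0.405,"y":-0.775},{"x":0.405,"y":-0.775},{"x":0.405,"y":-0.775},{"x":0.405,"y":-0.775},{"x":0.3,"y":-0.6},{}], "gripper": -1, "squeeze": 20}}

```text
validation failed for argument at $.de...
```

```bash
cat >> h.py <<'E'
def wristpts():
    s=env.sense();p=env.capture("wrist")
    T=np.eye(4);T[:3,:3]=R.from_rotvec(s["orientation"]).as_matrix();T[:3,3]=s["tool_pos"]
    C=np.linalg.inv(T@np.array(p["hand_eye"]))
    q=dict(p);q["rvec"]=R.from_matrix(C[:3,:3]).as_rotvec();q["tvec"]=C[:3,3]
    return s,p,q
def cloud(p):
    h,w=p["range_z"].shape
    f=h/2/np.tan(np.radians(p["fov_y"]/2));K=np.array([[f,0,p["cx"]],[0,f,p["cy"]],[0,0,1]])
    vv,uu=np.mgrid[:h,:w]
    n=cv2.undistortPoints(np.stack([uu,vv],-1).reshape(-1,1,2).astype(float),K,np.array([p["k1"],0,0,0,0.])).reshape(-1,2)
    z=p["range_z"].reshape(-1,1)
    P=np.hstack([n*z,z])-np.ravel(p["tvec"])
    return R.from_rotvec(np.ravel(p["rvec"])).inv().apply(P).reshape(h,w,3)
E
python3 - <<'E'
from h import *
s,p,q=wristpts();cv2.imwrite("pics/w1.png",p["img"][:,:,::-1])
print(s["time_s"],s["tool_pos"],s["ft_force"],s["gripper_width"],np.degrees(np.arctan2(*R.from_rotvec(s["orientation"]).as_matrix()[[1,0],0])))
for n in("changer_top","tab_top","read_button_top","light_bench"):
    print(n,[(np.round(d["location"],4),round(d["confidence"],2)) for d in env.place_of(n,p)[:2]])
W=cloud(q);hsv=cv2.cvtColor(p["img"],cv2.COLOR_RGB2HSV);H,S,V=cv2.split(hsv)
ok=p["range_z"]>0
for n,m in(("orange",(H>5)&(H<20)&(S>150)&(V>90)&(W[...,2]>.09)&(W[...,2]<.105)),("green",(H>45)&(H<80)&(S>120)&(W[...,2]>.085)&(W[...,2]<.105)),("changer",(W[...,2]>.076)&(W[...,2]<.086)&(S<90)&(abs(W[...,0]-.575)<.06)&(abs(W[...,1]-.308)<.035))):
    P=W[m&ok]
    if len(P):
        r=cv2.minAreaRect((P[:,:2]*1000).astype(np.float32));print(n,len(P),P.mean(0).round(4),r)
E
```

```text
1.1 [ 0.21541059 -0.63971074  0.24530054] [-0.14738238  0.1328483   0.0507945 ] 0.08551783921786049 18.611071603413276
changer_top []
tab_top []
read_button_top []
light_bench []
```

View pics/w1.png

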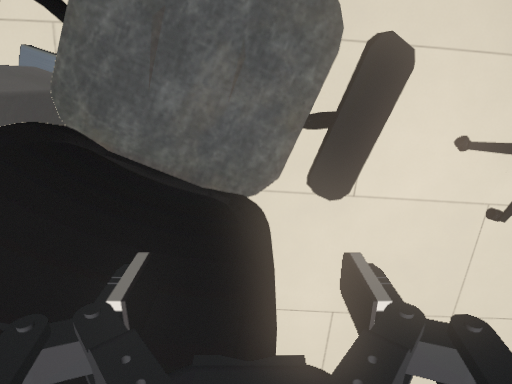

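The move was refused, so the wrist view shows only the chair and floor. I'll send it again with every field filled in.

{"method": "move_arm", "body": {"deltas": [{"x":0,"y":0,"z":-0.6,"turn":0.86},{"x":0.3,"y":-0.6,"z":0,"turn":0},{"x":0.405,"y":-0.775,"z":0,"turn":0},{"x":0.405,"y":-0.775,"z":0,"turn":0},{"x":0.405,"y":-0.775,"z":0,"turn":0},{"x":0.405,"y":-0.775,"z":0,"turn":0},{"x":0.405,"y":-0.775,"z":0,"turn":0},{"x":0.405,"y":-0.775,"z":0,"turn":0},{"x":0.405,"y":-0.775,"z":0,"turn":0},{"x":0.405,"y":-0.775,"z":0,"turn":0},{"x":0.405,"y":-0.775,"z":0,"turn":0},{"x":0.405,"y":-0.775,"z":0,"turn":0},{"x":0.405,"y":-0.775,"z":0,"turn":0},{"x":0.405,"y":-0.775,"z":0,"turn":0},{"x":0.405,"y":-0.775,"z":0,"turn":0},{"x":0.405,"y":-0.775,"z":0,"turn":0},{"x":0.405,"y":-0.775,"z":0,"turn":0},{"x":0.405,"y":-0.775,"z":0,"turn":0},{"x":0.3,"y":-0.6,"z":0,"turn":0},{"x":0,"y":0,"z":0,"turn":0}], "gripper": -1, "squeeze": 20}}

```text
time_s: 3.85
tool_pos: [0.492, 0.2398, 0.2806]
orientation: [3.129, 0.278, -0.002]
ft_force: [-0.1, -0.3, 0.4]
gripper_width: 0.0001
grip_force: 0.0
```

```bash
cat > m.py <<'E'
from h import *
import sys
s,p,q=wristpts();cv2.imwrite(sys.argv[1],p["img"][:,:,::-1])
print(s["time_s"],s["tool_pos"],s["ft_force"],s["gripper_width"],np.degrees(np.arctan2(*R.from_rotvec(s["orientation"]).as_matrix()[[1,0],0])))
for n in("changer_top","tab_top","read_button_top","light_bench"):
    print(n,[(np.round(d["location"],4),round(d["confidence"],2)) for d in env.place_of(n,p)[:2]])
W=cloud(q);hsv=cv2.cvtColor(p["img"],cv2.COLOR_RGB2HSV);H,S,V=cv2.split(hsv)
ok=p["range_z"]>0
for n,m in(("orange",(H>3)&(H<22)&(S>130)&(V>70)&(W[...,2]>.092)&(W[...,2]<.105)),("green",(H>45)&(H<80)&(S>120)&(W[...,2]>.085)&(W[...,2]<.105)),("changer",(W[...,2]>.076)&(W[...,2]<.086)&(S<90)&(abs(W[...,0]-.575)<.06)&(abs(W[...,1]-.308)<.03))):
    P=W[m&ok]
    if len(P)>5:
        r=cv2.minAreaRect((P[:,:2]*1000).astype(np.float32));print(n,len(P),P.mean(0).round(4),r)
E
python3 m.py pics/w2.png
```

```text
3.85 [0.49201349 0.23975884 0.28061953] [-0.11110272 -0.26979858  0.40613511] 0.00010778973502515677 10.1584008643671
changer_top [(array([0.5734, 0.3072, 0.0783]), 0.87)]
tab_top [(array([0.459 , 0.2885, 0.0961]), 0.94), (array([0.5713, 0.305 , 0.0048]), 0.18)]
read_button_top [(array([0.5859, 0.2438, 0.095 ]), 0.94)]
light_bench [(array([0.5734, 0.3061, 0.003 ]), 0.69)]
orange 329 [0.4639 0.2876 0.0971] ((463.7462158203125, 287.6955871582031), (10.53880786895752, 30.868703842163086), 9.418971061706543)
green 475 [0.586  0.2439 0.0944] ((585.95751953125, 243.9568634033203), (21.09140396118164, 21.486690521240234), 55.2918701171875)
changer 1658 [0.5757 0.3064 0.0808] ((575.110595703125, 306.40313720703125), (60.112003326416016, 28.934391021728516), 8.841257095336914)
```

View pics/w2.png

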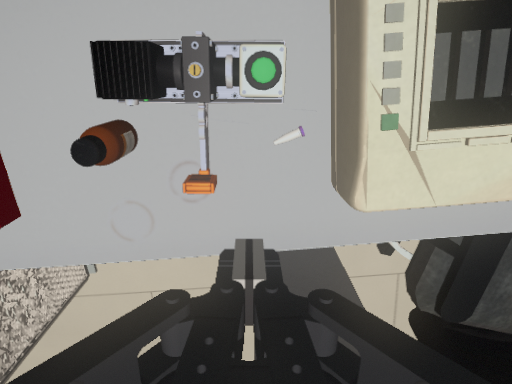

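The wrist view shows the tab at (200,185), changer (196,70), button (263,70), bottle (105,142) and microtube (290,136). The sizes and distances match the listing, including a slide position of about 18 mm. I'll go above the gap first, then lower into it.

{"method": "move_arm", "body": {"deltas": [{"x":0.36,"y":-0.86,"z":0,"turn":0},{"x":0,"y":0,"z":0.6,"turn":0},{"x":0,"y":0,"z":0.8,"turn":0},{"x":0,"y":0,"z":0.8,"turn":0},{"x":0,"y":0,"z":0.6,"turn":0},{"x":0,"y":0,"z":0.3,"turn":0},{"x":0,"y":0,"z":0.18,"turn":0},{"x":0,"y":0,"z":0,"turn":0}]}}

```text
time_s: 5.1
tool_pos: [0.5045, 0.2922, 0.085]
orientation: [-3.129, -0.274, -0.001]
ft_force: [-0.2, -0.4, -0.1]
gripper_width: -0.0
grip_force: 0.0
```

{"method": "move_arm", "body": {"deltas": [{"x":-0.15,"y":0,"z":0,"turn":0},{"x":-0.15,"y":0,"z":0,"turn":0},{"x":-0.05,"y":0,"z":0,"turn":0},{"x":-0.05,"y":0,"z":0,"turn":0},{"x":-0.05,"y":0,"z":0,"turn":0},{"x":0,"y":0,"z":0,"turn":0}]}}

```text
time_s: 5.85
tool_pos: [0.4781, 0.2877, 0.0848]
orientation: [-3.129, -0.274, -0.003]
ft_force: [6.1, 2.4, -1.4]
gripper_width: -0.0001
grip_force: 3.1
```

{"method": "move_arm", "body": {"deltas": [{"x":-0.03,"y":0,"z":0,"turn":0},{"x":-0.03,"y":0,"z":0,"turn":0},{"x":-0.03,"y":0,"z":0,"turn":0},{"x":-0.03,"y":0,"z":0,"turn":0},{"x":-0.03,"y":0,"z":0,"turn":0},{"x":0,"y":0,"z":0,"turn":0}]}}

```text
time_s: 6.6
tool_pos: [0.4684, 0.2859, 0.0844]
orientation: [3.129, 0.274, -0.001]
ft_force: [0.1, 0.1, -0.4]
gripper_width: 0.0
grip_force: 0.0
```

{"method": "move_arm", "body": {"deltas": [{"x":-0.03,"y":0,"z":0,"turn":0},{"x":-0.03,"y":0,"z":0,"turn":0},{"x":0,"y":0,"z":0,"turn":0}]}}

```text
time_s: 6.98
tool_pos: [0.4651, 0.2853, 0.0845]
orientation: [-3.13, -0.274, 0.0]
ft_force: [0.0, 0.1, -0.3]
gripper_width: 0.0002
grip_force: 0.0
```

{"method": "move_arm", "body": {"deltas": [{"x":-0.025,"y":0,"z":0,"turn":0},{"x":-0.025,"y":0,"z":0,"turn":0},{"x":0,"y":0,"z":0,"turn":0}]}}

```text
time_s: 7.35
tool_pos: [0.4621, 0.2849, 0.0845]
orientation: [-3.13, -0.274, 0.0]
ft_force: [0.9, -0.6, 0.6]
gripper_width: 0.0
grip_force: 0.0
```

{"method": "move_arm", "body": {"deltas": [{"x":-0.017,"y":0,"z":0,"turn":0},{"x":0,"y":0,"z":0,"turn":0}]}}

```text
time_s: 7.6
tool_pos: [0.4614, 0.2847, 0.0846]
orientation: [-3.129, -0.274, -0.001]
ft_force: [3.0, 1.0, -0.6]
gripper_width: -0.0002
grip_force: 1.7
```

{"method": "move_arm", "body": {"deltas": [{"x":-0.017,"y":0,"z":0,"turn":0},{"x":0,"y":0,"z":0,"turn":0}]}}

```text
time_s: 7.85
tool_pos: [0.4611, 0.2846, 0.0847]
orientation: [-3.129, -0.274, -0.004]
ft_force: [10.6, 2.6, -6.3]
gripper_width: -0.0002
grip_force: 5.8
```

{"method": "move_arm", "body": {"deltas": [{"x":-0.017,"y":0,"z":0,"turn":0},{"x":0,"y":0,"z":0,"turn":0}]}}

```text
time_s: 8.1
tool_pos: [0.461, 0.2846, 0.0847]
orientation: [-3.129, -0.274, -0.007]
ft_force: [20.8, 5.2, -10.8]
gripper_width: -0.0001
grip_force: 11.0
```

The slide is against its end stop: the force climbed to 20 N and it travelled about 17.5 mm. Now I'll go over to the front of the tab.

{"method": "move_arm", "body": {"deltas": [{"x":0.15,"y":0,"z":0,"turn":0},{"x":0,"y":0,"z":-0.4,"turn":0},{"x":0,"y":0,"z":-0.4,"turn":0},{"x":0,"y":0,"z":0,"turn":0},{"x":-0.4,"y":0,"z":0,"turn":0},{"x":-0.5,"y":0,"z":0,"turn":0},{"x":0,"y":0,"z":0,"turn":0},{"x":0,"y":0,"z":0.4,"turn":0},{"x":0,"y":0,"z":0.4,"turn":0},{"x":0,"y":0,"z":0,"turn":0}]}}

```text
time_s: 9.35
tool_pos: [0.4145, 0.276, 0.0825]
orientation: [3.128, 0.274, -0.005]
ft_force: [-0.3, 0.4, -0.4]
gripper_width: 0.0
grip_force: 0.0
```

```bash
python3 m.py pics/w3.png
```

```text
9.35 [0.41445845 0.27603075 0.08248634] [-0.34299784  0.42858064 -0.39689408] 1.032808010993913e-05 10.001417033376168
changer_top []
tab_top [(array([0.4437, 0.2858, 0.0963]), 0.86)]
read_button_top []
light_bench []
orange 2505 [0.4463 0.2846 0.0969] ((445.70550537109375, 284.5864562988281), (11.952249526977539, 31.64231300354004), 8.993022918701172)
```

{"method": "move_arm", "body": {"deltas": [{"x":0.1,"y":-0.05,"z":0,"turn":0},{"x":0.08,"y":0,"z":0,"turn":0},{"x":0.03,"y":0,"z":0,"turn":0},{"x":0.03,"y":0,"z":0,"turn":0},{"x":0.03,"y":0,"z":0,"turn":0},{"x":0,"y":0,"z":0,"turn":0}]}}

```text
time_s: 10.35
tool_pos: [0.4299, 0.2822, 0.0844]
orientation: [3.129, 0.274, -0.002]
ft_force: [-6.0, -0.7, 3.0]
gripper_width: -0.0001
grip_force: 2.8
```

{"method": "move_arm", "body": {"deltas": [{"x":0.025,"y":0,"z":0,"turn":0},{"x":0.025,"y":0,"z":0,"turn":0},{"x":0.025,"y":0,"z":0,"turn":0},{"x":0,"y":0,"z":0,"turn":0}]}}

```text
time_s: 10.85
tool_pos: [0.4348, 0.2831, 0.0845]
orientation: [3.13, 0.274, -0.0]
ft_force: [-1.2, 0.5, 1.2]
gripper_width: 0.0
grip_force: 0.8
```

{"method": "move_arm", "body": {"deltas": [{"x":0.025,"y":0,"z":0,"turn":0},{"x":0.025,"y":0,"z":0,"turn":0},{"x":0.025,"y":0,"z":0,"turn":0},{"x":0,"y":0,"z":0,"turn":0}]}}

```text
time_s: 11.35
tool_pos: [0.4394, 0.2839, 0.0845]
orientation: [-3.13, -0.274, -0.0]
ft_force: [-0.1, -0.9, 0.6]
gripper_width: -0.0
grip_force: 0.0
```

```bash
python3 m.py pics/w4.png | grep -v "\[\]"
```

```text
11.35 [0.43939827 0.28388408 0.08454332] [-0.0695292  -0.87939286  0.56312411] -2.3150506541345563e-06 10.003346815315517
tab_top [(array([0.4627, 0.29  , 0.0965]), 0.62)]
light_bench [(array([0.4601, 0.2856, 0.0969]), 0.39)]
orange 2385 [0.464  0.2877 0.0968] ((463.127197265625, 287.453369140625), (12.75401782989502, 31.529691696166992), 9.753981590270996)
green 15 [0.4775 0.39   0.0887] ((476.1584777832031, 390.4059753417969), (1.961294412612915, 14.885226249694824), 73.11394500732422)
changer 971 [0.5474 0.3019 0.0801] ((547.7692260742188, 302.1723327636719), (4.802951812744141, 28.543405532836914), 9.99400520324707)
```

Click 1: the tab moved 17.7 mm. On to click 2.

{"method": "move_arm", "body": {"deltas": [{"x":0.06,"y":0,"z":0,"turn":0},{"x":0.05,"y":0,"z":0,"turn":0},{"x":0.03,"y":0,"z":0,"turn":0},{"x":0.03,"y":0,"z":0,"turn":0},{"x":0.025,"y":0,"z":0,"turn":0},{"x":0.025,"y":0,"z":0,"turn":0},{"x":0.025,"y":0,"z":0,"turn":0},{"x":0.025,"y":0,"z":0,"turn":0},{"x":0,"y":0,"z":0,"turn":0}]}}

```text
time_s: 12.72
tool_pos: [0.4554, 0.2867, 0.0845]
orientation: [-3.13, -0.274, -0.0]
ft_force: [-1.2, -0.2, -0.6]
gripper_width: 0.0
grip_force: 0.0
```

```bash
python3 m.py pics/w5.png | grep -v "\[\]"
```

```text
12.725 [0.45538182 0.28668956 0.0844618 ] [-1.17438016 -0.24024495 -0.62237259] 2.38653896522613e-05 10.005885941674089
tab_top [(array([0.4768, 0.2902, 0.0986]), 0.62)]
light_bench [(array([0.5723, 0.307 , 0.0031]), 0.79)]
orange 2388 [0.4817 0.2908 0.0968] ((480.7895202636719, 290.54864501953125), (12.91342544555664, 31.437227249145508), 8.715100288391113)
green 12 [0.4811 0.3904 0.0899] ((480.4083251953125, 390.3797302246094), (2.734330177307129, 18.84962272644043), 87.50530242919922)
changer 4087 [0.5557 0.3034 0.0807] ((555.697509765625, 303.31048583984375), (20.191957473754883, 29.334190368652344), 9.683337211608887)
```

Click 2: the tab is at 36 mm. On to click 3.

{"method": "move_arm", "body": {"deltas": [{"x":0.07,"y":0,"z":0,"turn":0},{"x":0.06,"y":0,"z":0,"turn":0},{"x":0.03,"y":0,"z":0,"turn":0},{"x":0.03,"y":0,"z":0,"turn":0},{"x":0.025,"y":0,"z":0,"turn":0},{"x":0.025,"y":0,"z":0,"turn":0},{"x":0.025,"y":0,"z":0,"turn":0},{"x":0.03,"y":0,"z":0,"turn":0},{"x":0,"y":0,"z":0,"turn":0}]}}

```text
time_s: 14.1
tool_pos: [0.4729, 0.2898, 0.0845]
orientation: [-3.13, -0.274, -0.001]
ft_force: [-0.1, 0.5, -0.0]
gripper_width: -0.0003
grip_force: 0.0
```

```bash
python3 m.py pics/w6.png | grep -v "\[\]"
```

```text
14.1 [0.47287811 0.28978365 0.08447666] [-0.10616103  0.52612013 -0.01992529] -0.0002788253157290827 10.001943260799688
changer_top [(array([0.5724, 0.3015, 0.0787]), 0.92), (array([0.5221, 0.2947, 0.055 ]), 0.19)]
tab_top [(array([0.4989, 0.2921, 0.0991]), 0.71)]
read_button_top [(array([0.5879, 0.2447, 0.0946]), 0.59)]
light_bench [(array([0.5703, 0.3046, 0.0011]), 0.91), (array([0.4982, 0.2945, 0.0969]), 0.19)]
orange 2381 [0.4996 0.2939 0.0969] ((498.6096496582031, 293.5787353515625), (12.498690605163574, 31.495281219482422), 9.374126434326172)
green 3280 [0.5842 0.2448 0.0942] ((541.9608764648438, 312.695556640625), (22.254608154296875, 193.35787963867188), 31.7152099609375)
changer 6315 [0.5635 0.3047 0.0809] ((564.3941650390625, 305.064208984375), (38.320152282714844, 28.95269775390625), 9.594898223876953)
```

Click 3: the tab is at 53.7 mm and nothing is pressing on it. I'll back off, rise, and go over the button.

{"method": "move_arm", "body": {"deltas": [{"x":-0.15,"y":0,"z":0,"turn":0},{"x":0,"y":0,"z":-0.6,"turn":0},{"x":0,"y":0,"z":-0.6,"turn":0},{"x":0,"y":0,"z":0,"turn":0},{"x":0.4,"y":0.24,"z":0,"turn":0},{"x":0.6,"y":0.35,"z":0,"turn":0},{"x":0.6,"y":0.35,"z":0,"turn":0},{"x":0.27,"y":0.14,"z":0,"turn":0},{"x":0,"y":0,"z":0,"turn":0}]}}

```text
time_s: 15.48
tool_pos: [0.5854, 0.2435, 0.1555]
orientation: [3.129, 0.273, -0.002]
ft_force: [0.2, 0.2, 1.0]
gripper_width: -0.0002
grip_force: 0.0
```

Run:
```python
from h import *
s,p,q=wristpts();print(s["time_s"],s["tool_pos"],s["ft_force"]);cv2.imwrite("pics/w7.png",p["img"][:,:,::-1])
W=cloud(q);d=np.hypot(W[...,0]-.586,W[...,1]-.2439)
for a,b in((0,.009),(.013,.0165),(.019,.024)):
    P=W[(d>a)&(d<b)&(p["range_z"]>0)&(W[...,2]>.05)&(W[...,2]<.12)];print(a,len(P),np.percentile(P[:,2],[5,50,95]).round(4) if len(P) else 0)
t=env.capture("top");X=cloud(t);d=np.hypot(X[...,0]-.586,X[...,1]-.2439);print("top",[(np.round(e["location"],4),round(e["confidence"],2)) for e in env.place_of("tab_top",t)[:1]])
```

```text
15.475 [0.5854473  0.24354153 0.15551159] [0.15309941 0.15151557 0.98550423]
0 580 [0.0937 0.0947 0.0957]
0.013 590 [0.0847 0.0856 0.0867]
0.019 952 [0.0715 0.0734 0.0746]
top [(array([0.583 , 0.244 , 0.0996]), 0.35)]
```

View pics/w7.png

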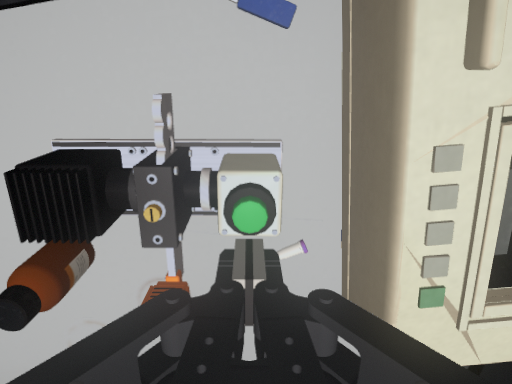

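The button is at (249,215), just ahead of the fingertips. Its collar is at 86 mm, below the fully pressed level of 90 mm. I'll press straight down.

{"method": "move_arm", "body": {"deltas": [{"x":0,"y":0,"z":0.35,"turn":0},{"x":0,"y":0,"z":0.25,"turn":0},{"x":0,"y":0,"z":0.12,"turn":0},{"x":0,"y":0,"z":0.03,"turn":0},{"x":0,"y":0,"z":0.03,"turn":0},{"x":0,"y":0,"z":0,"turn":0}]}}

```text
time_s: 16.38
tool_pos: [0.5856, 0.2439, 0.11]
orientation: [-3.129, -0.274, -0.001]
ft_force: [0.0, -0.4, -0.2]
gripper_width: 0.0002
grip_force: 0.0
```

{"method": "move_arm", "body": {"deltas": [{"x":0,"y":0,"z":0.025,"turn":0},{"x":0,"y":0,"z":0.025,"turn":0},{"x":0,"y":0,"z":0,"turn":0}]}}

```text
time_s: 16.75
tool_pos: [0.5857, 0.2439, 0.1069]
orientation: [-3.129, -0.274, -0.001]
ft_force: [0.9, 0.3, 2.2]
gripper_width: -0.0001
grip_force: 1.4
```

{"method": "move_arm", "body": {"deltas": [{"x":0,"y":0,"z":0.025,"turn":0},{"x":0,"y":0,"z":0.025,"turn":0},{"x":0,"y":0,"z":0,"turn":0}]}}

```text
time_s: 17.12
tool_pos: [0.5857, 0.2439, 0.1041]
orientation: [-3.129, -0.274, -0.001]
ft_force: [0.8, 0.4, 6.6]
gripper_width: 0.0002
grip_force: 2.8
```

{"method": "move_arm", "body": {"deltas": [{"x":0,"y":0,"z":0.017,"turn":0},{"x":0,"y":0,"z":0,"turn":0}]}}

```text
time_s: 17.38
tool_pos: [0.5858, 0.244, 0.1039]
orientation: [-3.129, -0.274, -0.002]
ft_force: [-3.4, -1.2, 13.9]
gripper_width: 0.0001
grip_force: 6.8
```

The button is bottomed out: 14 N, with no further travel. I'll lift off, back away and check.

{"method": "move_arm", "body": {"deltas": [{"x":0,"y":0,"z":-0.2,"turn":0},{"x":0,"y":0,"z":-0.8,"turn":0},{"x":0,"y":0,"z":-0.8,"turn":0},{"x":-0.6,"y":0,"z":-0.8,"turn":0},{"x":-0.8,"y":0,"z":-0.3,"turn":0},{"x":-0.4,"y":0,"z":0,"turn":0},{"x":0,"y":0,"z":0,"turn":0},{"x":0,"y":0,"z":0,"turn":0}]}}

```text
time_s: 18.38
tool_pos: [0.4794, 0.2251, 0.2765]
orientation: [3.129, 0.274, -0.001]
ft_force: [-0.3, 0.1, 0.2]
gripper_width: 0.0002
grip_force: 0.0
```

```bash
python3 m.py pics/w8.png
python3 - <<'E'
from h import *
s,p,q=wristpts()
for n in("amber_bottle","microtube"):print(n,[np.round(d["location"],4) for d in env.place_of(n,p)[:1]])
E
```

```text
18.375 [0.47941772 0.22510176 0.27649341] [-0.34483326  0.11333877  0.15708784] 0.00015812862517591142 10.008123336626973
changer_top [(array([0.5743, 0.3043, 0.0804]), 0.89)]
tab_top [(array([0.4991, 0.2977, 0.0946]), 0.89)]
read_button_top [(array([0.5859, 0.2432, 0.0934]), 0.84)]
light_bench [(array([0.5695, 0.304 , 0.0008]), 0.66)]
orange 390 [0.4991 0.2931 0.0972] ((498.6145324707031, 293.54779052734375), (11.395359992980957, 31.326215744018555), 9.10639476776123)
green 518 [0.5859 0.2438 0.0944] ((586.0429077148438, 243.7108917236328), (21.424060821533203, 21.58975601196289), 52.75395202636719)
changer 1795 [0.5764 0.3061 0.0807] ((575.4519653320312, 307.0858459472656), (59.57744598388672, 27.818294525146484), 10.289990425109863)
amber_bottle [array([ 0.4785,  0.4053, -0.0026])]
microtube [array([ 0.5131,  0.1987, -0.0053])]
```

View pics/w8.png

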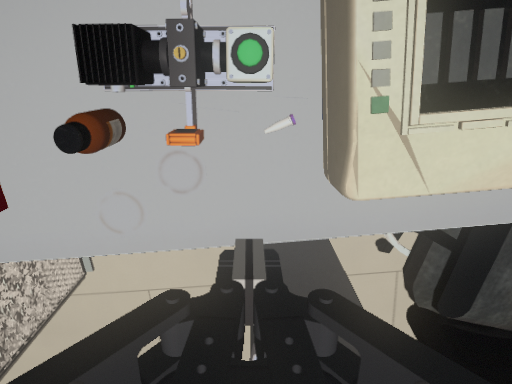

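The tab at (184,138) is still at click 3, the button at (250,52) is back up, and the bottle and tube haven't moved. Handing in.

```bash
python3 -c "
from workcell import env
print(env.hand_in())"
```

```text
the job is handed in; nothing more can be done
None
```

The job is handed in: I pushed the slide fully out to its stop, then in to the third click (measured 53.7 mm), pressed the button fully and let it spring back up; the bottle and microtube beside the bench had not moved at the last look.

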